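# Fill the roller tray level with its rim and feel it over

### The arm

A 6-joint arm with a two-finger parallel gripper is mounted at the origin on the work surface. World frame = base frame: x ahead of the robot, y to its left, z up, the work surface at z = 0. Lengths are in mm, angles in rad, forces in N, time in s.
With the tool pointing down it reaches from about 350 to 875 mm from the base axis. Payload 15.5 kg.
Tool frame: the origin (TCP) lies at the very end of the fingers, on their centre line; the grasp point (between the pads) lies 19 mm behind it; z points along the fingers, y is the line along which they close (so a half turn about z gives the same grasp; the last joint's range is limited). The gripper opens to 85 mm and grips with 20 to 120 N. Pads are 22 mm wide; open, the fingers measure 114 mm over their backs; the gripper's body (76 mm by 85 mm) begins 54 mm behind the grasp point. The pads swing forward as they close: fully open they stand 13 mm farther back than shut.
Start: joints at [1.173, 0.494, 1.345, -0, 1.302, -0.096], TCP at [185.77, 596.755, 231.277] pointing down, gripper open.
Joint ranges: [-2.91, 2.91], [-0.82, 2.16], [0.22, 2.67], [-1.22, 4.37], [0.12, 2.79], [-3.08, 3.08]. Speed limits (rad/s): [1.89, 1.89, 2.57, 3.01, 3.01, 3.01].

### API

Orientations are given as a rotation vector (axis times angle).
In Python, from rig import r gives the robot as it stands.
- The arm moves only by the tool carry_out, never from a script. Its argument "motion" is a list that holds one entry, the list of rows, each a list of 7 numbers: the shift along the tool's x, y, z in m, then the turn, a rotation vector about the tool's x, y, z in degrees, then the opening, from 0 (shut) to 1 (fully open). In form: [[[tx, ty, tz, wx, wy, wz, jaw], ...]]. A call has 1 to 5 rows; each row is the pose to reach, as a shift and turn from the pose commanded when the call began, along the tool's axes at that moment; what a row does not reach only later rows make up. A row lasts 1/8 s, in which the tool goes at most 62.5 mm and 10.7 degrees, less where a joint would pass 70% of its speed; a pose out of reach is approached as far as the arm can. A call with a gripper value outside its range is refused whole. The fingers move at their own pace and stop on an object; "grip_force" is the grip in N (left out, the last holds). Time passes only in rows, so rows that repeat a pose let the fingers close. It gives the time, the measured TCP pose, the force, the opening and the grip force at its end, in the units of the state.
- r.sense(): the state, without advancing time (a new reading comes with each control period).
- r.capture(name): name is "scene" or "side" or "wrist"; returns the picture (480x640x3 uint8, red, green, blue); there is no depth.
- r.camera_model(name): a dict with "intrinsics" (3x3 intrinsics, pixels), "view" (4x4, takes a point from world to camera coordinates). Camera axes: x right, y down, z forward; pixel columns grow to the right and rows downward; lengths in mm; the calibration is good to about 2 mm. A picture is of the moment at which its call begins: read the wrist's pose just before it. camera_model takes no time and is no camera call; for the wrist camera it gives the pose at the moment of the call.
- r.close_job(): hands the job in; it is judged then, once.
The state is a dict: "time": time; "joint_positions": joint angles; "qd": joint speeds; "effort": joint torques, N m; "tool_pos": TCP position; "eef_rot": TCP orientation; "wrist_force": force on the tool from outside, world axes, zero at the start; "wrist_torque": the same for the moment, N m; "finger_gap": opening from 0.0 (shut) to 1.0 (fully open); "grip_force": force on a finger pad.
Only numpy, scipy, OpenCV 4.12 (cv2) and the standard library are available. Lean on these libraries where they do the work, as an engineer would, in place of code of your own. Each camera call takes 0.05 s, during which the arm holds its last target. There are 200 camera calls.

### The job

Lay the last purple hair roller in the gap among the others in the white tray, so that the row is full and nothing stands above the rim. Then check it by touch: rest your fingertips lightly on the rim in the middle of the end at the robot's left, sweep them at rim height straight along the middle over the rollers, and touch the rim of the end at the robot's right. Leave the tray and the other things on the table where they are.

Things in the scene. Friction and masses are not known exactly. Their poses are not given: they have to be found in the camera images.
- tray: white plastic open tray (one tier of a stacking box), loose on the table, 0.45 kg. 130 x 256 mm at the lip, 53 mm high; inside 114 (x) by 240 mm (y), floor 3 mm and rim 53 mm above the table; rim 8 mm wide. Origin under its centre, y along its length, +y towards the robot's left, yaw within 0.35 rad. 25 mm of finger room between the rollers' ends and the long walls.
- tray_left (a point): middle of the tray's rim at its +y end (robot's left), at rim height 53 mm, 124 mm from the tray's middle.
- tray_right (a point): middle of the tray's rim at its -y end (robot's right), at rim height, 124 mm from the tray's middle.
- roller: the last purple hair roller, lying on the table: open hard silicone tube, 44 mm diameter, 64 mm long, wall 4 mm, 30 g. Origin at its centre (22 mm above the table), x along the tube. Can be gripped across its flat ends. Lying in the tray its centre is 25 mm above the table, its top 6 mm below the rim; standing on end it would stick out.
- packed_1: one of the four purple hair rollers already packed in the tray, like roller (44 mm diameter, 64 mm long, 30 g, loose), lying across the tray. Origin at its centre, x axis along the tube. First from the +y end, about 96 mm from the tray's middle.
- packed_2: one of the four purple hair rollers already packed in the tray, like roller (44 mm diameter, 64 mm long, 30 g, loose), lying across the tray. Origin at its centre, x axis along the tube. Second from the +y end, about 48 mm from the tray's middle; the one-roller gap (about 52 mm wide) lies between it and packed_3.
- packed_3: one of the four purple hair rollers already packed in the tray, like roller (44 mm diameter, 64 mm long, 30 g, loose), lying across the tray. Origin at its centre, x axis along the tube. On the other side of the gap from packed_2, about 48 mm from the tray's middle towards -y.
- packed_4: one of the four purple hair rollers already packed in the tray, like roller (44 mm diameter, 64 mm long, 30 g, loose), lying across the tray. Origin at its centre, x axis along the tube. Next to the -y end, about 96 mm from the tray's middle.
- jumbo: bystander: pink jumbo hair roller, tube 64 mm in diameter and 64 mm long, lying on the table; too big for the tray. Origin at its centre, x along the tube.
- paperweight: bystander: round greenish glass paperweight, 80 mm across, 60 mm high. Origin under its centre.
- bangle: bystander: gold-toned steel bangle, 68 mm across, 9 mm high, lying flat. Origin under its centre.
- hairbrush: bystander: dark wooden paddle brush lying bristles up behind the tray, 245 mm long (along y), 75 mm wide, 32 mm high. Origin under the place where head and handle meet.
- perfume: bystander: square amber perfume bottle with gold cap, 34 x 62 mm, 116 mm high. Origin under its centre.
- cream_jar: bystander: white cream jar with gold lid, 68 mm across, 55 mm high. Origin under its centre.
Mind the look-alikes: they are no part of the job. Leave any red or turquoise look-alike of the packed_4 alone.

How it is judged:
By the outcome, as a careful person would: the job done as asked, in the order asked, and still so for the second after the job is handed in, with the robot touching nothing.
It also fails if it takes over 54 s, if anything falls off the work surface, if the arm or the gripper's body presses on something with over 40 N, if the wrist force passes 120 N, or if a joint passes its speed limit or range.

## Working session

There is one attempt and no reset: what is moved stays moved. The work goes in short steps, Python scripts to look and compute and a tool call to move; the robot and the scene stay as the last step left them, time stands still between calls to the robot, and variables do not carry over. Pictures are saved under pics/ and viewed, at most 10 in all, crops included, and the job is handed in when it is done.

Besides the shell and the picture viewer there is one more tool, called as name([rows], argument=value, ...), one row to a line, values as JSON. carry_out: Moves the arm, as the interface text tells. Its arguments: {"type":"object","properties":{"motion":{"type":"array"},"grip_force":{"type":"number"}},"required":["motion"]}

```bash
mkdir -p pics; ls; python3 - <<'E'
from rig import r
import cv2, numpy as np
a=r.capture("scene"); b=r.capture("side")
cv2.imwrite("pics/scene0.png",a[...,::-1]); cv2.imwrite("pics/side0.png",b[...,::-1])
for n in("scene","side"):
    m=r.camera_model(n); print(n,np.round(m["intrinsics"],1).tolist(),np.round(m["view"],3).tolist())
s=r.sense();print({k:np.round(v,3).tolist() for k,v in s.items()})
E
```

```text
pics
scene [[553.3, 0.0, 322.0], [0.0, 553.3, 237.1], [0.0, 0.0, 1.0]] [[0.655, 0.756, 0.001, -336.176], [0.557, -0.481, -0.677, -274.168], [-0.511, 0.444, -0.736, 1354.758], [0.0, 0.0, 0.0, 1.0]]
side [[506.8, 0.0, 321.0], [0.0, 506.8, 237.9], [0.0, 0.0, 1.0]] [[0.908, -0.418, -0.013, -527.159], [-0.313, -0.659, -0.683, 187.21], [0.277, 0.625, -0.73, 1099.88], [0.0, 0.0, 0.0, 1.0]]
{'time': 0.1, 'joint_positions': [1.173, 0.494, 1.346, 0.0, 1.302, -0.096], 'qd': [-0.0, -0.003, -0.001, 0.001, 0.001, -0.003], 'effort': [0.002, -88.358, -38.456, -0.0, 0.005, -0.0], 'tool_pos': [185.658, 596.485, 230.775], 'eef_rot': [-0.472, -3.106, 0.002], 'wrist_force': [0.841, 0.433, 1.114], 'wrist_torque': [-0.023, 0.004, 0.031], 'grip_force': 0.0, 'finger_gap': 0.999}
```

View pics/scene0.png

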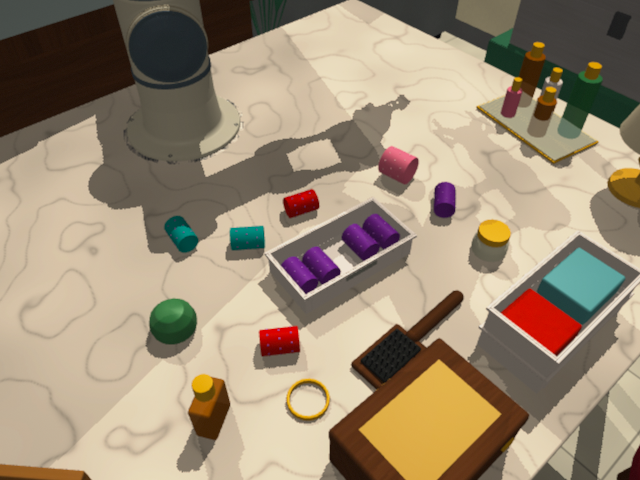

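View pics/side0.png

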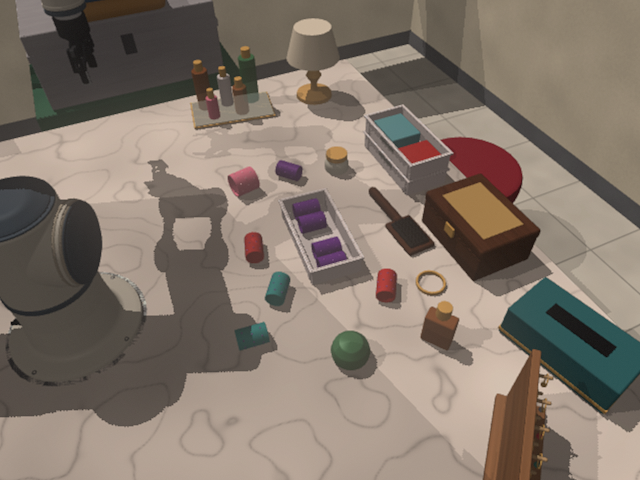

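Candidates in scene image: loose purple at (445,200), the right choice. Look-alikes are red at (301,203) and (279,341), turquoise at (181,234) and (247,238), pink jumbo at (398,164), and four purple rollers already packed at (300,272), (321,263), (360,240) and (381,230).

```bash
cat > h.py <<'E'
from rig import r
import cv2, numpy as np
from scipy.spatial.transform import Rotation as R
def cam(n):
    m=r.camera_model(n); return np.array(m["intrinsics"]),np.array(m["view"])
def ray(c,p):
    K,V=c; d=V[:3,:3].T@np.linalg.inv(K)@[p[0],p[1],1]; return -V[:3,:3].T@V[:3,3],d
def onz(c,p,z):
    o,d=ray(c,p); return o+d*(z-o[2])/d[2]
def tri(c1,p1,c2,p2):
    o1,d1=ray(c1,p1);o2,d2=ray(c2,p2)
    s=np.linalg.lstsq(np.c_[d1,-d2],o2-o1,rcond=None)[0]
    a,b=o1+d1*s[0],o2+d2*s[1]; return (a+b)/2,np.linalg.norm(a-b)
def proj(c,P):
    K,V=c; q=K@(V[:3,:3]@P+V[:3,3]); return q[:2]/q[2]
def blobs(im,lo,hi,amin=60):
    m=cv2.inRange(cv2.cvtColor(im,cv2.COLOR_RGB2HSV),lo,hi)
    n,l,s,ce=cv2.connectedComponentsWithStats(m)
    return [(s[i,4],ce[i],l==i) for i in range(1,n) if s[i,4]>amin],m
PUR=((125,80,30),(150,255,255))
def move(P,yaw=None):
    """shift in tool axes (m) to world P, and wz deg so that tool y points along yaw (mod pi)"""
    s=r.sense(); T=R.from_rotvec(s["eef_rot"]); d=T.inv().apply(np.array(P)-s["tool_pos"])/1000
    w=None
    if yaw is not None:
        y=T.inv().apply([np.cos(yaw),np.sin(yaw),0]); w=np.degrees(np.arctan2(-y[0],y[1])); w=(w+90)%180-90
    return np.round(d,4),w
E
python3 - <<'E'
from h import *
a=r.capture("scene"); b=r.capture("side"); ca,cb=cam("scene"),cam("side")
for n,im,c in(("scene",a,ca),("side",b,cb)):
    for A,ce,m in blobs(im,*PUR)[0]: print(n,A,ce.round(1),onz(c,ce,28).round(0))
s=r.sense(); print(s["tool_pos"],R.from_rotvec(s["eef_rot"]).as_matrix().round(2).tolist())
K,V=cam("wrist"); print(K.round(1).tolist(),(-V[:3,:3].T@V[:3,3]).round(1),V[:3,:3].round(2).tolist())
x,y=445,200; cv2.imwrite("pics/crop.png",cv2.resize(a[120:290,370:540,::-1],None,fx=3,fy=3))
print([onz(ca,p,53).round(0).tolist() for p in((267,252),(374,203),(414,237),(305,298))])
E
```

```text
scene 655 [444.3 199.6] [606. 252.  28.]
scene 1548 [369.7 236. ] [579.  65.  28.]
scene 1509 [310.7 268.5] [566. -73.  28.]
side 145 [287.7 166. ] [604. 273.  28.]
side 179 [306.  204.2] [588. 108.  28.]
side 244 [311.7 217.6] [581.  56.  28.]
side 257 [326.5 244.2] [576. -42.  28.]
side 273 [330.3 257.5] [566. -84.  28.]
[185.70629921 596.5728353  230.91709059] [[-0.95, 0.3, -0.0], [0.3, 0.95, -0.0], [0.0, -0.0, -1.0]]
[[413.5, 0.0, 327.1], [0.0, 413.5, 239.1], [0.0, 0.0, 1.0]] [107.4 620.5 373.1] [[0.3, 0.95, -0.0], [0.9, -0.28, 0.32], [0.31, -0.1, -0.95]]
[[501.0, -121.0, 53.0], [536.0, 116.0, 53.0], [650.0, 108.0, 53.0], [625.0, -135.0, 53.0]]
```

View pics/crop.png

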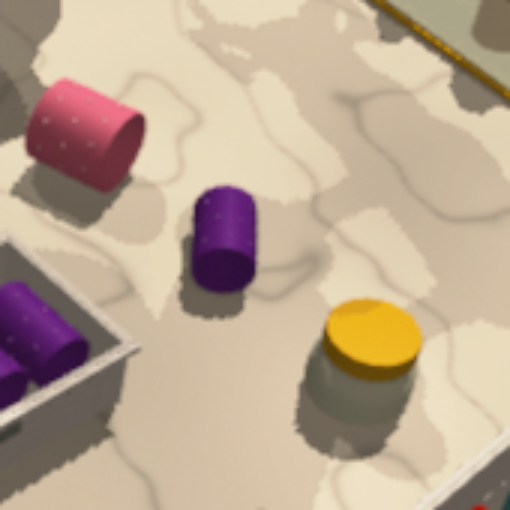

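The crop confirms that the loose purple roller at (445,200) is lying on its side, between the pink jumbo and the cream jar. Next I move the wrist camera over the area.

carry_out([
  [[-0.05,-0.033,-0.003,0,0,0,1],[-0.1,-0.066,-0.006,0,0,0,1],[-0.15,-0.1,-0.01,0,0,0,1],[-0.2,-0.133,-0.015,0,0,0,1],[-0.25,-0.166,-0.02,0,0,0,1]],
])

```text
time: 0.82
tool_pos: [376.1, 362.3, 251.5]
eef_rot: [0.472, 3.106, 0.0]
wrist_force: [-0.2, 0.8, 0.2]
finger_gap: 1.002
grip_force: 0.0
```

carry_out([
  [[-0.05,-0.033,-0.003,0,0,2,1],[-0.1,-0.066,-0.006,0,0,4,1],[-0.15,-0.1,-0.01,0,0,6,1],[-0.2,-0.133,-0.015,0,0,8,1],[-0.245,-0.166,-0.02,0,0,10,1]],
])

```text
time: 1.45
tool_pos: [560.8, 130.8, 271.4]
eef_rot: [-0.743, -3.052, -0.0]
wrist_force: [0.8, 1.0, 0.7]
finger_gap: 1.001
grip_force: 0.0
```

carry_out([
  [[0,0,0,0,0,0,1],[0,0,0,0,0,0,1],[0,0,0,0,0,0,1]],
])

```text
time: 1.82
tool_pos: [559.0, 133.6, 271.2]
eef_rot: [-0.739, -3.053, -0.0]
wrist_force: [0.9, -0.1, 0.7]
finger_gap: 1.0
grip_force: 0.0
```

```bash
python3 - <<'E'
from h import *
s=r.sense();c=cam("wrist");w=r.capture("wrist")
cv2.imwrite("pics/w1.png",w[...,::-1]); np.savez("w1.npz",w=w,K=c[0],V=c[1])
print(s["time"],s["tool_pos"],s["qd"].round(3) if hasattr(s["qd"],"round") else s["qd"])
for A,ce,m in blobs(w,*PUR)[0]:
    print(A,ce.round(1),onz(c,ce,25).round(1),cv2.minAreaRect(cv2.findNonZero(m.astype(np.uint8))))
E
```

```text
1.825 [558.97283999 133.56845984 271.18685658] [ 0.004  0.    -0.001 -0.002 -0.001 -0.   ]
3360 [467.5 169. ] [601.  259.3  25. ] ((467.5245666503906, 168.95277404785156), (47.377376556396484, 74.24230194091797), 27.47443199157715)
2868 [300.2 230.7] [582.8  90.9  25. ] ((299.9396667480469, 231.52587890625), (72.87507629394531, 41.230220794677734), 66.80140686035156)
3027 [255.  246.2] [576.4  43.1  25. ] ((255.30001831054688, 246.60003662109375), (71.1069564819336, 44.72135925292969), 63.43495178222656)
5878 [151. 289.] [567.8 -76.4  25. ] ((150.56192016601562, 290.0435791015625), (77.82009887695312, 90.34988403320312), 61.69924545288086)
```

View pics/w1.png

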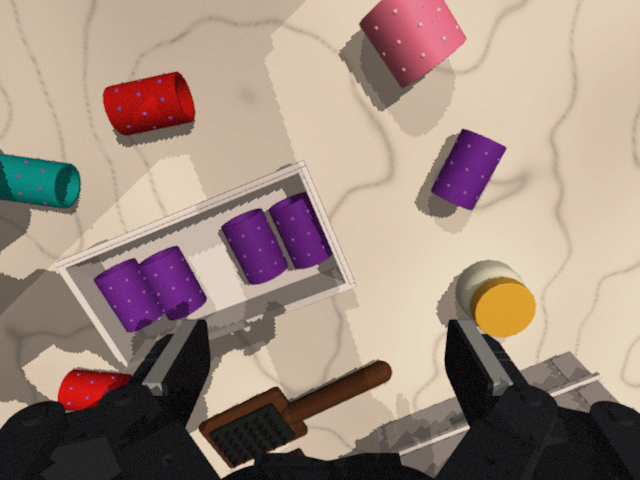

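The wrist view shows the tray corners at about (58,265), (303,163), (353,284) and (125,362). The roller is at (468,169), and the gap in the tray is around (213,262).

```bash
python3 - <<'E'
from h import *
d=np.load("w1.npz");c=(d["K"],d["V"]);w=d["w"]
C=np.array([onz(c,p,53)[:2] for p in((58,265),(303,163),(353,284),(125,362))]);print(C.round(1))
print("tray",C.mean(0),[np.linalg.norm(C[i]-C[(i+1)%4]).round(1) for i in range(4)],[np.degrees(np.arctan2(-(C[i]-C[j])[0],(C[i]-C[j])[1])).round(1) for i,j in((1,0),(2,3))])
ca,cb=cam("scene"),cam("side")
# roller: rect of mask
A,ce,m=blobs(w,*PUR)[0][0]
b=cv2.boxPoints(cv2.minAreaRect(cv2.findNonZero(m.astype(np.uint8))))
B=np.array([onz(c,p,24)[:2] for p in b]);print(B.round(1))
for i in range(4): v=B[(i+1)%4]-B[i];print(np.linalg.norm(v).round(1),np.degrees(np.arctan2(v[1],v[0])).round(1))
for z in(20,25,30): print(z,onz(c,ce,z).round(1))
print(tri(c,ce,ca,(444.3,199.6)))
print("move ",move([C[:,0].mean(),0,0]))
E
```

```text
[[ 501.5 -122.1]
 [ 522.8  128. ]
 [ 645.7  116.1]
 [ 617.8 -129.8]]
tray [571.93300103  -1.94864361] [np.float64(251.0), np.float64(123.6), np.float64(247.5), np.float64(116.6)] [np.float64(-4.9), np.float64(-6.5)]
[[604.3 219.5]
 [562.3 270.7]
 [598.3 298.2]
 [643.  247.5]]
66.3 129.4
45.3 37.3
67.6 -48.6
47.8 -144.1
20 [602.5 260.4  20. ]
25 [601.  259.3  25. ]
30 [599.6 258.1  30. ]
(array([601.92392223, 259.7965265 ,  20.56326952]), np.float64(1.2306926561250622))
move  (array([-0.0726, -0.1129,  0.2712]), None)
```

```bash
python3 - <<'E'
from h import *
print(move([602,259.5,160],np.radians(-49.5)))
E
```

```text
(array([0.0193, 0.1316, 0.1112]), np.float64(-67.70104688240042))
```

carry_out([
  [[0.004,0.033,0.02,0,0,10.5,1],[0.009,0.066,0.04,0,0,21,1],[0.014,0.099,0.06,0,0,31.5,1],[0.019,0.132,0.08,0,0,42,1],[0.019,0.132,0.08,0,0,52,1]],
])

```text
time: 2.5
tool_pos: [602.2, 261.4, 189.3]
eef_rot: [-2.006, -2.415, 0.003]
wrist_force: [-0.5, 0.5, 0.3]
finger_gap: 1.002
grip_force: 0.0
```

carry_out([
  [[0,0,0,0,0,10.5,1],[0,0,0,0,0,21,1],[0,0,0,0,0,31.5,1],[0,0,0,0,0,42,1],[0,0,0,0,0,52,1]],
])

```text
time: 3.12
tool_pos: [602.7, 259.6, 191.3]
eef_rot: [-2.865, -1.289, 0.0]
wrist_force: [-1.0, 0.3, -0.4]
finger_gap: 1.0
grip_force: 0.0
```

carry_out([
  [[0,0,0,0,0,8,1],[0,0,0,0,0,8,1],[0,0,0,0,0,8,1]],
])

```text
time: 3.5
tool_pos: [603.1, 259.1, 191.3]
eef_rot: [-2.943, -1.099, 0.0]
wrist_force: [-0.0, -0.8, 0.1]
finger_gap: 1.0
grip_force: 0.0
```

```bash
python3 - <<'E'
from h import *
s=r.sense();c=cam("wrist");w=r.capture("wrist")
cv2.imwrite("pics/w2.png",w[...,::-1]); np.savez("w2.npz",w=w,K=c[0],V=c[1])
d=np.load("w1.npz");c1=(d["K"],d["V"]);ce1=np.array([467.5,169.0])
print(s["time"],s["tool_pos"],s["joint_positions"])
for A,ce,m in blobs(w,*PUR,amin=1000)[0]:
    rc=cv2.minAreaRect(cv2.findNonZero(m.astype(np.uint8)))
    print(A,ce.round(1),onz(c,ce,25).round(1),tri(c,ce,c1,ce1),rc)
    B=np.array([onz(c,p,24)[:2] for p in cv2.boxPoints(rc)])
    print(B.round(1).tolist())
    for i in range(2): v=B[(i+1)%4]-B[i];print(np.linalg.norm(v).round(1),np.degrees(np.arctan2(v[1],v[0])).round(1))
E
```

```text
3.5 [603.06128667 259.09529871 191.31715314] [3.14858923e-01 5.74819991e-01 1.31000051e+00 2.40890219e-06
 1.25677984e+00 1.17107415e+00]
4707 [325.1 210.8] [603.2 260.2  25. ] (array([602.3022485 , 259.81569607,  21.35498432]), np.float64(0.6832638790595785)) ((325.0, 211.0), (56.0, 86.0), 90.0)
[[598.1, 298.7], [640.7, 249.7], [607.9, 219.3], [563.3, 270.7]]
65.0 -49.0
44.7 -137.2
```

View pics/w2.png

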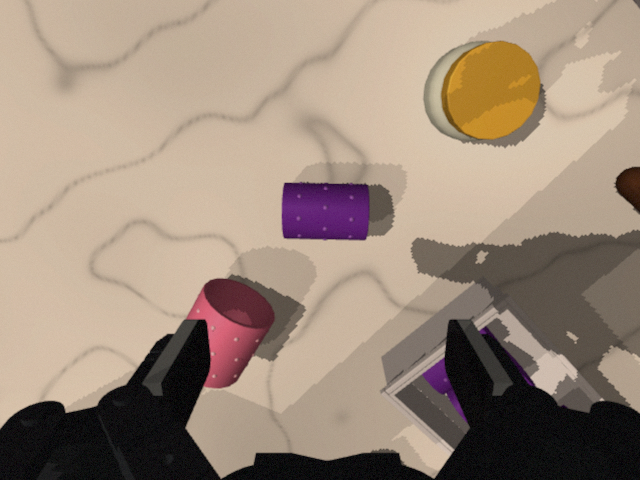

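The roller at (325,211) is lined up horizontally between the fingers, and the jumbo (235,330) and jar (490,90) are clear of them. I'll descend.

carry_out([
  [[0,-0.001,0.05,0,0,0,1],[0,-0.001,0.1,0,0,0,1],[0,-0.001,0.15,0,0,0,1],[0,-0.001,0.175,0,0,0,1],[0,-0.001,0.184,0,0,0,1]],
])

```text
time: 4.18
tool_pos: [601.9, 259.2, 5.7]
eef_rot: [-2.944, -1.095, 0.004]
wrist_force: [-0.3, -0.0, 0.2]
finger_gap: 0.997
grip_force: 0.0
```

carry_out([
  [[0,0,0.002,0,0,0,0.7],[0,0,0.003,0,0,0,0.6],[0,0,0.003,0,0,0,0.5],[0,0,0.003,0,0,0,0.5],[0,0,0.003,0,0,0,0.5]],
], grip_force=30)

```text
time: 4.8
tool_pos: [603.5, 259.8, 5.9]
eef_rot: [2.945, 1.093, 0.004]
wrist_force: [-2.3, 0.8, 8.0]
finger_gap: 0.742
grip_force: 33.0
```

carry_out([
  [[0,0,-0.02,0,0,0,0.5],[0,0,-0.06,0,0,0,0.5],[0,0,-0.11,0,0,0,0.5],[-0.04,0.037,-0.145,0,0,-10,0.5],[-0.08,0.075,-0.145,0,0,-20,0.5]],
])

```text
time: 5.42
tool_pos: [592.6, 150.0, 153.9]
eef_rot: [2.703, 1.596, 0.01]
wrist_force: [0.3, -0.8, -0.9]
finger_gap: 0.734
grip_force: 33.1
```

```bash
python3 - <<'E'
from h import *
print(r.sense()["finger_gap"],r.sense()["grip_force"],move([571.5,-2,150],np.radians(-5.7)))
E
```

```text
0.7339119794922514 33.08958985581967 (array([-0.1433,  0.0549,  0.0036]), np.float64(-23.161968629555247))
```

carry_out([
  [[-0.045,0.018,0,0,0,-8,0.5],[-0.09,0.036,0,0,0,-16,0.5],[-0.143,0.055,0,0,0,-24,0.5],[-0.143,0.055,0,0,0,-24,0.5],[-0.143,0.055,0,0,0,-24,0.5]],
])

```text
time: 6.05
tool_pos: [569.3, -1.2, 150.5]
eef_rot: [2.323, 2.114, 0.002]
wrist_force: [0.7, -0.5, 0.4]
finger_gap: 0.74
grip_force: 33.1
```

```bash
python3 - <<'E'
from h import *
s=r.sense();c=cam("wrist");w=r.capture("wrist")
cv2.imwrite("pics/w3.png",w[...,::-1]); np.savez("w3.npz",w=w,K=c[0],V=c[1])
print(s["time"],s["tool_pos"],s["finger_gap"],R.from_rotvec(s["eef_rot"]).as_matrix().round(3).tolist())
for A,ce,m in blobs(w,*PUR,amin=500)[0]:
    print(A,ce.round(1),onz(c,ce,25).round(1),cv2.boundingRect(cv2.findNonZero(m.astype(np.uint8))))
E
```

```text
6.05 [569.28665681  -1.22093731 150.48598125] 0.7403074066604292 [[0.094, 0.996, 0.001], [0.996, -0.094, 0.0], [0.0, 0.001, -1.0]]
8657 [333.9  75.7] [582.9  93.1  25. ] (277, 37, 115, 80)
7204 [330.7 158.7] [576.5  43.9  25. ] (278, 123, 107, 72)
27789 [327.8 343.3] [561.9 -91.9  25. ] (222, 263, 211, 151)
```

View pics/w3.png

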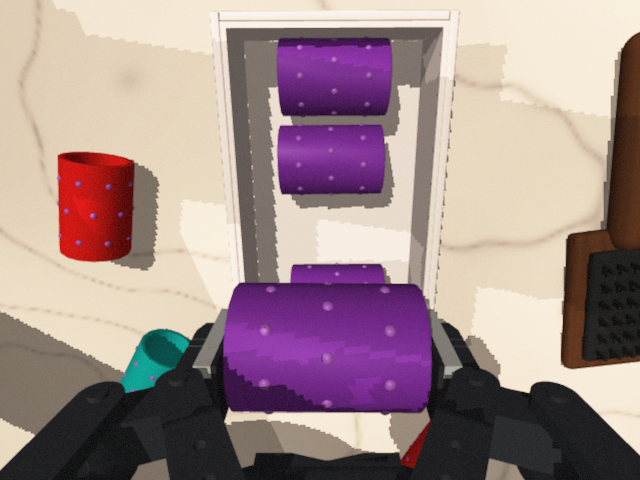

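The held roller is level and parallel to the gap. In the picture packed_1 is at (334,76), packed_2 at (331,159), packed_3's upper edge is near row 264, and the tray end's outer corners are near (210,12) and (460,12).

```bash
python3 - <<'E'
from h import *
from scipy.optimize import brentq
d=np.load("w3.npz");c=(d["K"],d["V"]);w=d["w"]
for p in((210,12),(460,12),(228,29),(443,29)): print(p,onz(c,p,53).round(1))
th=np.radians(-5.9);u=np.array([-np.sin(th),np.cos(th)])
def tan(p,up,z=25):
    o,dd=ray(c,p); O=np.array([u@o[:2],o[2]]);D=np.array([u@dd[:2],dd[2]]);D/=np.linalg.norm(D);n=np.array([D[1],-D[0]])
    f=lambda s:n@(np.array([s,z])-O)
    s0=O[0]+D[0]*(z-O[1])/D[1]; k=22/abs(n[0]); return s0-k if up else s0+k
hs=cv2.cvtColor(w,cv2.COLOR_RGB2HSV);m=cv2.inRange(hs,*PUR)
for col in(310,335,360):
    e=np.flatnonzero(np.diff((m[:,col]>0).astype(int)));print(col,e.tolist(),[round(tan((col,y+.5),i%2==0),1) for i,y in enumerate(e[:5])])
print("u.tool",u@r.sense()["tool_pos"][:2])
# rim columns at rows: bright low-sat
for row in(60,120,180,240):
    g=w[row,:,:].min(1).astype(int); e=np.flatnonzero(abs(np.diff(g))>25);print(row,[(int(i),int(g[i]),int(g[i+1])) for i in e if 190<i<270 or 400<i<480])
d1=np.load("w1.npz");c1=(d1["K"],d1["V"])
print(tri(c1,(300.2,230.7),c,(333.9,75.7)),tri(c1,(255,246.2),c,(330.7,158.7)))
E
```

```text
(210, 12) [521.4 128.2  53. ]
(460, 12) [649.9 116.2  53. ]
(228, 29) [529.3 119.5  53. ]
(443, 29) [641.1 109.   53. ]
310 [37, 115, 124, 193, 264, 411] [np.float64(151.1), np.float64(151.4), np.float64(102.0), np.float64(102.6), np.float64(5.9)]
335 [37, 114, 124, 193, 263, 411] [np.float64(151.2), np.float64(152.1), np.float64(102.1), np.float64(102.8), np.float64(6.8)]
360 [37, 114, 123, 193, 263, 411] [np.float64(151.4), np.float64(152.3), np.float64(102.8), np.float64(102.9), np.float64(7.0)]
u.tool 57.88759605415489
60 [(220, 203, 175), (222, 183, 211), (226, 213, 185), (227, 185, 127), (228, 127, 83), (440, 152, 199), (441, 199, 227)]
120 [(225, 201, 173), (227, 180, 208), (231, 207, 169), (232, 169, 89), (247, 84, 134), (249, 153, 107), (269, 109, 162), (417, 179, 128), (435, 115, 162), (436, 162, 206)]
180 [(236, 185, 128), (237, 128, 88), (251, 84, 124), (253, 140, 105), (412, 207, 180), (413, 180, 135), (431, 143, 187), (445, 166, 192)]
240 [(236, 199, 226), (240, 226, 189), (241, 189, 85), (409, 219, 178), (410, 178, 141), (426, 124, 168), (427, 168, 202), (438, 199, 162), (439, 162, 100), (440, 100, 140), (441, 140, 185)]
(array([582.22392852,  92.32553787,  29.48928043]), np.float64(1.652488759331539)) (array([576.27719004,  43.81093987,  26.41639995]), np.float64(0.7402976058361873))
```

```bash
python3 - <<'E'
from h import *
d=np.load("w3.npz");c=(d["K"],d["V"])
M=[(np.array(onz(c,(a,y),53))+onz(c,(b,y),53))/2 for a,b,y in((228,441,60),(232.5,436,120),(237,431.5,180),(241,426.5,240))]
M=np.array(M);print(M.round(1).tolist());p=np.polyfit(M[:,1],M[:,0],1);print("yaw",np.degrees(-np.arctan(p[0])),"x at y=-5",np.polyval(p,-5))
# held roller: bisector of the two tangent rays at col 328
s=r.sense();x=R.from_rotvec(s["eef_rot"]).as_matrix()[:,0];o,_=ray(c,(328,300))
a=[];
for row in(282.5,411.5):
    o,dd=ray(c,(328,row));D=np.array([x@dd,dd[2]]);a.append(np.arctan2(D[0],-D[1]))
L=22/np.sin(abs(a[0]-a[1])/2);m=sum(a)/2
print("held rel tool x",x@(o-s["tool_pos"])+L*np.sin(m),"z",o[2]-L*np.cos(m)-s["tool_pos"][2])
print(s["tool_pos"],s["joint_positions"].round(2),"move to",move([572.5,-4,150.5]))
E
```

```text
[[583.4, 99.5, 53.0], [580.5, 68.8, 53.0], [577.5, 35.2, 53.0], [574.0, -1.6, 53.0]]
yaw -5.28732439830148 x at y=-5 573.7077367179403
held rel tool x -1.6869559245597259 z 14.997810860848972
[569.3372531   -0.63941156 150.21338665] [-0.11  0.51  1.58  0.    1.05 -0.01] move to (array([-0.0031,  0.0035, -0.0003]), None)
```

carry_out([
  [[-0.0025,0.0035,0.03,0,0,0,0.5],[-0.0025,0.0035,0.06,0,0,0,0.5],[-0.0025,0.0035,0.085,0,0,0,0.5],[-0.0025,0.0035,0.105,0,0,0,0.5],[-0.0025,0.0035,0.115,0,0,0,0.5]],
])

```text
time: 6.72
tool_pos: [572.2, -2.9, 33.6]
eef_rot: [-2.32, -2.117, 0.001]
wrist_force: [0.3, 0.4, -0.1]
finger_gap: 0.738
grip_force: 33.1
```

carry_out([
  [[0,0,0.006,0,0,0,0.5],[0,0,0.012,0,0,0,0.5],[0,0,0.015,0,0,0,0.5],[0,0,0.0175,0,0,0,0.5],[0,0,0.0175,0,0,0,0.5]],
])

```text
time: 7.35
tool_pos: [572.3, -4.1, 16.8]
eef_rot: [2.322, 2.116, 0.0]
wrist_force: [-0.2, -0.9, -0.2]
finger_gap: 0.738
grip_force: 33.1
```

carry_out([
  [[0.001,0,0.002,0,0,0,0.5],[0.001,0,0.004,0,0,0,0.5],[0.001,0,0.0055,0,0,0,0.5],[0.001,0,0.0055,0,0,0,0.5]],
])

```text
time: 7.85
tool_pos: [572.3, -3.1, 11.1]
eef_rot: [-2.322, -2.116, 0.0]
wrist_force: [-0.1, 0.3, 0.1]
finger_gap: 0.742
grip_force: 33.1
```

carry_out([
  [[0,0,0.001,0,0,0,0.5],[0,0,0.002,0,0,0,0.5],[0,0,0.002,0,0,0,0.5]],
])

```text
time: 8.22
tool_pos: [572.3, -3.1, 9.2]
eef_rot: [-2.322, -2.116, 0.0]
wrist_force: [-0.1, 0.8, 0.0]
finger_gap: 0.739
grip_force: 33.1
```

carry_out([
  [[0,0,0.0005,0,0,0,0.78],[0,0,0.0005,0,0,0,0.82],[0,0,0.0005,0,0,0,0.86],[0,0,0.0005,0,0,0,0.88],[0,0,0.0005,0,0,0,0.88]],
])

```text
time: 8.85
tool_pos: [572.3, -3.1, 8.8]
eef_rot: [2.322, 2.117, -0.0]
wrist_force: [-0.2, 0.2, -0.5]
finger_gap: 0.881
grip_force: 0.0
```

carry_out([
  [[0,0,-0.01,0,0,0,0.88],[0,0,-0.03,0,0,0,0.88],[0,0,-0.06,0,0,0,0.88],[0,0,-0.1,0,0,0,0.88],[0,0,-0.15,0,0,0,0.7]],
])

```text
time: 9.48
tool_pos: [571.7, -3.0, 160.3]
eef_rot: [-2.321, -2.116, 0.001]
wrist_force: [0.7, -0.5, 0.6]
finger_gap: 0.704
grip_force: 0.0
```

carry_out([
  [[-0.05,0,0,0,0,0,0.3],[-0.05,0,-0.03,0,0,0,0],[-0.05,0,-0.03,0,0,0,0],[-0.05,0,-0.03,0,0,0,0]],
])

```text
time: 9.98
tool_pos: [567.5, -52.7, 188.9]
eef_rot: [2.321, 2.117, 0.0]
wrist_force: [0.6, 1.2, -0.7]
finger_gap: -0.001
grip_force: 0.0
```

```bash
python3 - <<'E'
from h import *
s=r.sense();c=cam("wrist");w=r.capture("wrist")
cv2.imwrite("pics/w4.png",w[...,::-1]); np.savez("w4.npz",w=w,K=c[0],V=c[1])
print(s["time"],s["tool_pos"],s["finger_gap"])
for A,ce,m in blobs(w,*PUR,amin=500)[0]:
    print(A,ce.round(1),onz(c,ce,27).round(1),cv2.boundingRect(cv2.findNonZero(m.astype(np.uint8))))
E
```

```text
9.975 [567.48445673 -52.6541489  188.8823836 ] -0.0010739318506980408
3340 [329.2  15.9] [581.5  80.1  27. ] (278, 0, 104, 35)
6539 [326.3  76. ] [576.3  43.8  27. ] (277, 42, 99, 70)
5618 [327.4 145.9] [572.7  -3.1  27. ] (281, 115, 94, 63)
9472 [330.  238.4] [568.3 -73.4  27. ] (285, 182, 93, 115)
```

View pics/w4.png

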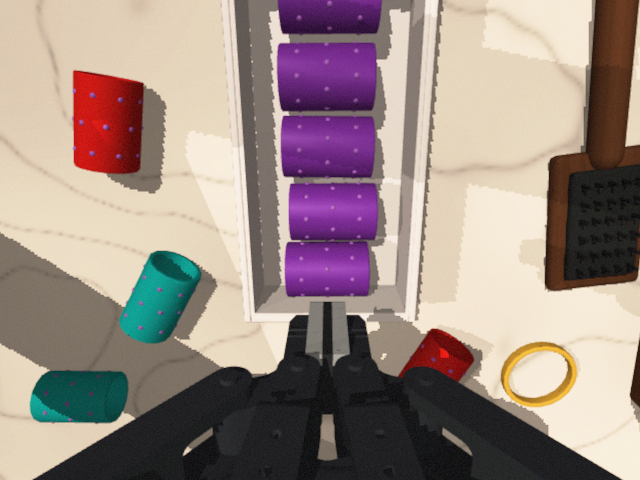

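The row is full: rollers at rows 16, 76, 146, 212 and 268, all lying flat. The tray's right end rim runs from about (247,320) to (415,320). Now I'll fix the two rim points.

```bash
python3 - <<'E'
from h import *
d=np.load("w4.npz");c=(d["K"],d["V"]);w=d["w"]
for col in(262,275,290,385,400):
    g=w[:,col].min(1).astype(int);e=np.flatnonzero(abs(np.diff(g[290:335]))>20)+290;print(col,[(int(i),int(g[i]),int(g[i+1])) for i in e])
M=[]
for y in(60,130,200,270):
    g=w[y].min(1).astype(int);e=np.flatnonzero(abs(np.diff(g))>25);print(y,[(int(i),int(g[i]),int(g[i+1])) for i in e if 215<i<265 or 395<i<450])
print([onz(c,p,53).round(1).tolist() for p in((247,320),(415,320),(331,320),(331,312))])
E
```

```text
262 [(303, 106, 128), (312, 157, 198), (313, 198, 225), (321, 206, 179)]
275 [(291, 102, 127), (312, 158, 197), (313, 197, 226), (321, 216, 194)]
290 [(295, 28, 85), (296, 85, 136), (312, 158, 199), (313, 199, 225), (319, 218, 165), (320, 165, 83), (321, 83, 32), (330, 56, 29)]
385 [(308, 132, 98)]
400 [(312, 168, 205), (313, 205, 226), (315, 213, 181), (317, 167, 134)]
60 [(225, 177, 205), (231, 202, 172), (236, 209, 181), (237, 181, 112), (238, 112, 85), (250, 84, 127), (252, 140, 107), (406, 196, 152), (407, 152, 113), (420, 115, 152), (421, 152, 198), (433, 175, 116), (436, 98, 143), (437, 143, 187)]
130 [(241, 204, 168), (242, 168, 86), (402, 203, 174), (403, 174, 112), (416, 128, 174), (417, 174, 204), (427, 202, 161), (428, 161, 105), (430, 94, 129), (431, 129, 171)]
200 [(246, 204, 134), (247, 134, 87), (399, 177, 122), (411, 125, 176), (412, 176, 224), (422, 220, 172), (423, 172, 96), (426, 96, 146), (427, 146, 186)]
270 [(250, 226, 193), (251, 193, 108), (407, 163, 207), (417, 217, 162), (418, 162, 92), (421, 97, 144), (422, 144, 186)]
[[500.2, -124.0, 53.0], [627.4, -135.8, 53.0], [563.8, -129.9, 53.0], [564.4, -123.1, 53.0]]
```

carry_out([
  [[0.045,0.0005,0.02,0,0,0,0],[0.09,0.001,0.04,0,0,0,0],[0.135,0.0015,0.06,0,0,0,0],[0.1726,0.0018,0.09,0,0,0,0],[0.1726,0.0018,0.114,0,0,0,0]],
])

```text
time: 10.65
tool_pos: [584.6, 121.7, 72.9]
eef_rot: [-2.317, -2.12, 0.002]
wrist_force: [0.4, -0.1, -0.0]
finger_gap: -0.0
grip_force: 0.0
```

carry_out([
  [[0,0,0.005,0,0,0,0],[0,0,0.01,0,0,0,0],[0,0,0.014,0,0,0,0],[0,0,0.0165,0,0,0,0],[0,0,0.0165,0,0,0,0]],
])

```text
time: 11.28
tool_pos: [585.5, 118.7, 58.5]
eef_rot: [2.322, 2.116, 0.0]
wrist_force: [0.1, 0.1, 1.2]
finger_gap: -0.002
grip_force: 0.0
```

carry_out([
  [[0,0,0.002,0,0,0,0],[0,0,0.003,0,0,0,0],[0,0,0.004,0,0,0,0],[0,0,0.004,0,0,0,0]],
])

```text
time: 11.78
tool_pos: [585.4, 118.8, 54.2]
eef_rot: [-2.322, -2.117, 0.0]
wrist_force: [-0.0, -0.8, -0.3]
finger_gap: -0.004
grip_force: 0.0
```

carry_out([
  [[0,0,0.0005,0,0,0,0],[0,0,0.001,0,0,0,0],[0,0,0.001,0,0,0,0]],
])

```text
time: 12.15
tool_pos: [585.4, 118.9, 53.2]
eef_rot: [-2.322, -2.117, 0.0]
wrist_force: [0.5, -0.4, 0.1]
finger_gap: -0.005
grip_force: 0.0
```

carry_out([
  [[0,0,0.0003,0,0,0,0],[0,0,0.0006,0,0,0,0],[0,0,0.0006,0,0,0,0]],
])

```text
time: 12.52
tool_pos: [585.5, 118.9, 53.0]
eef_rot: [2.321, 2.117, 0.0]
wrist_force: [-1.8, -0.6, 6.4]
finger_gap: -0.001
grip_force: 3.3
```

carry_out([
  [[0,0,-0.0007,0,0,0,0],[0,0,-0.0013,0,0,0,0],[-0.006,0,-0.0013,0,0,0,0],[-0.016,0,-0.0013,0,0,0,0],[-0.028,0,-0.0013,0,0,0,0]],
])

```text
time: 13.15
tool_pos: [582.7, 90.1, 53.9]
eef_rot: [2.322, 2.117, -0.0]
wrist_force: [-0.1, -0.6, -0.1]
finger_gap: 0.001
grip_force: 0.0
```

carry_out([
  [[-0.012,0,0,0,0,0,0],[-0.024,0,0,0,0,0,0],[-0.036,0,0,0,0,0,0],[-0.048,0,0,0,0,0,0],[-0.06,0,0,0,0,0,0]],
])

```text
time: 13.78
tool_pos: [577.2, 30.4, 54.0]
eef_rot: [2.322, 2.116, 0.0]
wrist_force: [-0.0, 0.3, 0.1]
finger_gap: -0.002
grip_force: 0.0
```

carry_out([
  [[-0.012,0,0,0,0,0,0],[-0.024,0,0,0,0,0,0],[-0.036,0,0,0,0,0,0],[-0.048,0,0,0,0,0,0],[-0.06,0,0,0,0,0,0]],
])

```text
time: 14.4
tool_pos: [571.7, -29.3, 54.0]
eef_rot: [2.322, 2.117, -0.0]
wrist_force: [0.4, 0.5, 0.1]
finger_gap: 0.002
grip_force: 0.0
```

carry_out([
  [[-0.012,0,0,0,0,0,0],[-0.024,0,0,0,0,0,0],[-0.036,0,0,0,0,0,0],[-0.048,0,0,0,0,0,0],[-0.06,0,0,0,0,0,0]],
])

```text
time: 15.02
tool_pos: [566.2, -89.1, 54.0]
eef_rot: [2.322, 2.117, -0.0]
wrist_force: [-0.3, -0.4, -0.1]
finger_gap: -0.004
grip_force: 0.0
```

carry_out([
  [[-0.012,0,0,0,0,0,0],[-0.024,0,0,0,0,0,0],[-0.033,0,0,0,0,0,0],[-0.038,0,0,0,0,0,0],[-0.038,0,0,0,0,0,0]],
])

```text
time: 15.65
tool_pos: [562.7, -126.3, 53.9]
eef_rot: [-2.322, -2.116, 0.0]
wrist_force: [0.2, 0.0, -0.7]
finger_gap: -0.002
grip_force: 0.0
```

carry_out([
  [[0,0,0.0005,0,0,0,0],[0,0,0.001,0,0,0,0],[0,0,0.001,0,0,0,0]],
])

```text
time: 16.02
tool_pos: [562.8, -125.8, 53.1]
eef_rot: [-2.321, -2.117, -0.0]
wrist_force: [-1.3, 1.2, 3.2]
finger_gap: -0.001
grip_force: 1.4
```

carry_out([
  [[0,0,-0.001,0,0,0,0],[-0.002,0,-0.001,0,0,0,0],[-0.002,0,-0.0002,0,0,0,0],[-0.002,0,0.0001,0,0,0,0],[-0.002,0,0.0001,0,0,0,0]],
])

```text
time: 16.65
tool_pos: [562.6, -128.3, 53.1]
eef_rot: [2.321, 2.116, 0.0]
wrist_force: [-1.5, -0.3, 5.0]
finger_gap: 0.001
grip_force: 2.3
```

carry_out([
  [[0,0,-0.002,0,0,0,0],[0,0,-0.015,0,0,0,0],[0,0,-0.05,0,0,0,0],[0,0,-0.1,0,0,0,0],[0,0,-0.15,0,0,0,0]],
])

```text
time: 17.27
tool_pos: [562.3, -128.0, 205.2]
eef_rot: [2.322, 2.116, 0.0]
wrist_force: [0.8, -0.3, -0.0]
finger_gap: 0.001
grip_force: 0.0
```

carry_out([
  [[0,0,0,0,0,0,0],[0,0,0,0,0,0,0],[0,0,0,0,0,0,0]],
])

```text
time: 17.65
tool_pos: [561.9, -127.9, 201.9]
eef_rot: [-2.32, -2.115, 0.002]
wrist_force: [-0.3, 1.2, -0.2]
finger_gap: -0.002
grip_force: 0.0
```

```bash
python3 - <<'E'
from h import *
a=r.capture("scene"); c=cam("wrist"); w=r.capture("wrist")
w=cv2.resize(w,(400,300)); cv2.imwrite("pics/end.png",np.hstack([cv2.resize(a,(400,300)),w])[...,::-1])
E
```

```text
(no output)
```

View pics/end.png

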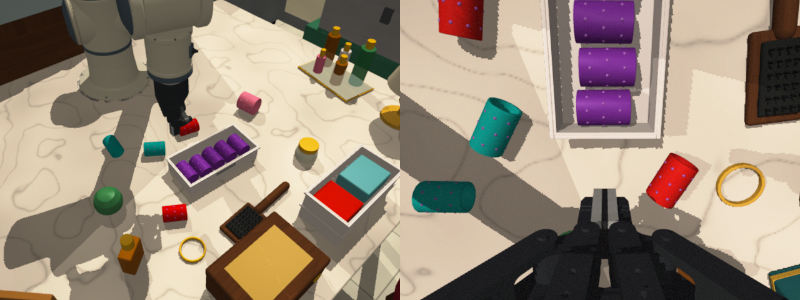

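The scene half shows all five rollers flat in the tray (at about (213,155)), and the bystanders look unmoved. The arm is clear, so I hand in.

```bash
python3 -c "
from rig import r
print(r.close_job())"
```

```text
the job is handed in; nothing more can be done
None
```

The last purple roller lies flat in the gap, the row is full below the rim, and the touch check met both end rims at 3–6 N with no contact seen in between; I handed the job in at about 18 s.

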